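# Dock the bento box in the trolley corner and latch the keeper

### The job

Slide the bento box into the corner of the two dark wooden rails so that it beds square and flush: first lean it against the short side rail with a firm push of about 20 N held for a moment, then push it the same way against the long far rail, and then swing the aluminium keeper bar fully shut round it until it clicks into its detent. Do not ram the box or tip it over, and leave the mortar, the glass cloche and the bottle opener where they are.

Things in the scene. Friction and masses are not known exactly. Their poses are not given: they have to be found in the camera images.
- bento: loose bento box, blue, white clip-on lid, orange clips, about 0.4 kg, 100 mm along its x, 150 along its y, 48 high, upright sides: too wide for the gripper, so it is pushed. Origin: centre of its underside, z up. Its +x face belongs against the far rail, its -y face against the side rail; docked, its centre is at x = -50, y = +75 mm in the frame of dock.
- dock: fixed: two dark wooden rails 16 mm thick, 26 high. Origin: the inner corner where they meet, at trolley-top height; z up. The far rail's inner face is the plane x = 0, from y = -16 to +230 mm; the side rail's is the plane y = 0, from x = 0 to -96 mm. The box parks at x < 0, y > 0 (thin cork-coloured inlay). A black detent housing, 30 x 24 x 42 mm high, stands at x = -101, y = -100 mm.
- far_rail: the long rail of the dock, 246 mm long, 16 thick, 26 high, fixed; the box's +x face goes against it. Origin: middle of its underside, at x = 8, y = 107 mm in the frame of dock
- side_rail: the short rail of the dock, 96 mm long, 16 thick, 26 high, fixed; the box's -y face goes against it. Origin: middle of its underside, at x = -48, y = -8 mm in the frame of dock
- bento_far_right (a point): bottom corner of the bento box at its own +x, -y (50, -75, 0 mm): belongs in the inner corner of the dock, at the origin of dock
- bento_far_left (a point): bottom corner of the bento box at its own +x, +y (50, 75, 0 mm): belongs against the far rail
- bento_near_right (a point): bottom corner of the bento box at its own -x, -y (-50, -75, 0 mm): belongs against the side rail
- keeper (a joint): angle of the keeper bar in rad: 0 = shut, along the dock's +y across the near face of the docked box; grows as it swings open, anticlockwise from above (1.57: along the dock's -x), to 2.15. It stays where it is left; a sprung ball on its tail makes it click over near 0.4 to 0.2 rad (some 4 N at the knob) and holds it shut.
- keeper_pivot (a point): hinge axis (upright) of the keeper, at x = -110, y = -34 mm in the frame of dock. Aluminium bar 14 mm wide, from 28 to 42 mm above the trolley top, reaching 197 mm from the axis; its end toe, 10 mm thick, when shut points 25 mm forward round the box's free corner. 3 mm play all round a docked box; it cannot shut on a box that is not home. Tail 46 mm.
- keeper_knob (a point): grip point on the red upright round knob of the keeper bar (18 mm diameter, from 42 to 86 mm above the trolley top); the point is on its axis, 70 mm above the trolley top and 130 mm from the hinge axis
- mortar: bystander: white ceramic mortar, 120 mm wide, 85 mm high, with its pestle leaning out of it to 145 mm; origin: centre of its underside
- cloche: bystander: glass cloche, 150 mm wide, 174 mm high, standing on a white plastic lazy susan turntable (260 mm wide, 26 mm high); origin: centre of its underside
- opener: bystander: flat stainless bottle opener, 34 x 162 mm, 5 mm thick, lying on the trolley top; origin: middle of its handle, length along its y

How it is judged:
By the outcome, as a careful person would: the job done as asked, in the order asked, and still so for the second after the job is handed in, with the robot touching nothing.
It also fails if it takes over 72 s, if anything falls off the work surface, if the arm or the gripper's body presses on something with over 40 N, if the wrist force passes 120 N, or if a joint passes its speed limit or range.

### The arm

A 6-joint arm with a two-finger parallel gripper is mounted at the origin on the work surface. World frame = base frame: x ahead of the robot, y to its left, z up, the work surface at z = 0. Lengths are in mm, angles in rad, forces in N, time in s.
With the tool pointing down it reaches from about 375 to 925 mm from the base axis. Payload 5.7 kg.
Tool frame: the origin (TCP) lies at the very end of the fingers, on their centre line; the grasp point (between the pads) lies hold_point_z behind it (hold_point_z is the distance from the TCP to the grasp point, in mm); z points along the fingers, y is the line along which they close (so a half turn about z gives the same grasp; the last joint's range is limited). The gripper opens to 88 mm and grips with 3 to 60 N. Pads are 20 mm wide; open, the fingers measure 115 mm over their backs; the gripper's body (75 mm by 178 mm) begins 61 mm behind the grasp point.
Start: joints at [1.164, 0.359, 1.51, -0, 1.272, -0.115], TCP at [172.599, 574.606, 222.623] pointing down, gripper open.
Joint ranges: [-2.97, 2.97], [-1.01, 2.36], [0.21, 2.38], [-0.96, 4.11], [0.2, 2.71], [-2.98, 2.98]. Speed limits (rad/s): [2.39, 2.39, 3.14, 3.14, 3.14, 3.14].

### API

Orientations are given as a rotation vector (axis times angle).
In Python, from station import move_ptp, move_linear, movej, grip, wait, ik, read_camera, IKError, finish_job, current_clock, current_joint_positions, current_qvel, current_effort, current_eef_pos, current_tool_rot, current_force, current_torque, current_width, current_finger_force, hold_point_z gives the robot as it stands. Calls block until the motion is done:
- move_ptp(position, orientation): joint-space move of the TCP to a pose.
- move_linear(position, rotation=None, v=150, until_force=None): straight line of the TCP; rotation=None keeps the orientation; v is the mean speed in mm/s. With until_force (N) it stops when the force on the tool has changed by that much, and returns True; else False.
- movej(angles): joint-space move.
- grip(opening): finger opening in mm; the grip force is fixed at half the most; returns when the fingers have stopped.
- wait(seconds).
- ik(position, orientation): joint angles nearest the present ones, or None.
- read_camera(name): name is "side" or "top" or "wrist"; returns a dict with "frame" (480x640x3 uint8, red, green, blue), "camera_matrix" (3x3 intrinsics, pixels), "R" (3x3) and "t" (3): a world point X has camera coordinates R X + t. Camera axes: x right, y down, z forward; pixel columns grow to the right and rows downward; lengths in mm; the calibration is good to about 2 mm. A picture is of the moment at which its call begins. There is no depth.
A pose or a line that the arm cannot do raises IKError and nothing moves.
- finish_job(): hands the job in; it is judged then, once.
Readings, each from a call of its own:
- current_clock(): time.
- current_joint_positions(): joint angles.
- current_qvel(): joint speeds.
- current_effort(): joint torques, N m.
- current_eef_pos(): TCP position.
- current_tool_rot(): TCP orientation.
- current_force(): force on the tool from outside, world axes, zero at the start.
- current_torque(): the same for the moment, N m.
- current_width(): finger opening in mm.
- current_finger_force(): force on a finger pad.
Only numpy, scipy, OpenCV 4.12 (cv2) and the standard library are available. Lean on these libraries where they do the work, as an engineer would, in place of code of your own. Each camera call takes 0.05 s, during which the arm holds its last target. There are 200 camera calls.

## Working session

There is one attempt and no reset: what is moved stays moved. The work goes in short steps, each a Python script; the robot and the scene stay as the last script left them, time stands still between calls to the robot, and variables do not carry over. Pictures are saved under pics/ and viewed, at most 10 in all, crops included, and the job is handed in when it is done.

```bash
mkdir -p pics; ls
cat > h.py <<'E'
import numpy as np, cv2
from station import *
def snap(n,f):
    c=read_camera(n); cv2.imwrite(f'pics/{f}.png',c['frame'][:,:,::-1]); np.savez(f'pics/{f}.npz',K=c['camera_matrix'],R=c['R'],t=c['t'],frame=c['frame']); return c
def onz(f,uv,z):
    c=np.load(f'pics/{f}.npz'); K,R,t=c['K'],c['R'],c['t']
    o=-R.T@t; d=R.T@np.linalg.inv(K)@np.array([uv[0],uv[1],1.]); return o+d*(z-o[2])/d[2]
def tri(obs):
    A=[];b=[]
    for f,uv in obs:
        o=onz(f,uv,0); d=o-onz(f,uv,100); d/=np.linalg.norm(d); P=np.eye(3)-np.outer(d,d); A.append(P); b.append(P@o)
    return np.linalg.lstsq(np.vstack(A),np.hstack(b),rcond=None)[0]
E
python3 - <<'E'
from h import *
for n in ('side','top'):
    c=snap(n,n+'0'); print(n,-c['R'].T@c['t'],c['R'][2],c['camera_matrix'][0,0])
print(current_tool_rot(),hold_point_z() if callable(hold_point_z) else hold_point_z,current_clock())
E
```

```text
pics
side [  178.73890238 -1050.51072576  1340.41856475] [ 0.25404175  0.61594171 -0.74570678] 595.447063831904
top [ 494.98451221    4.14093546 1129.02674539] [ 0.10621011  0.01422553 -0.99424195] 457.4631172389587
[-4.56710797e-01 -3.10775055e+00  2.54528803e-03] 18.700000000000003 0.1
```

View pics/top0.png

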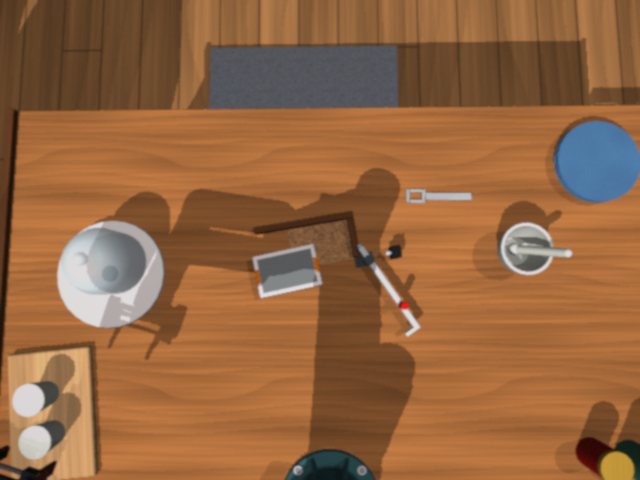

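View pics/side0.png

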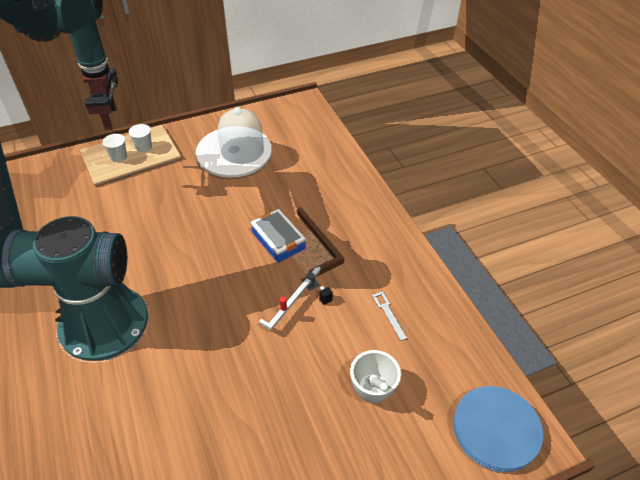

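The top view shows the box at (287,270), the dock corner near (352,214), the keeper from (363,257) to (415,330) with its knob at (405,305), and the opener at (440,196). The side view shows the box at (278,235), the corner at (342,262) and the knob at (283,303). I'll enlarge both.

Run:
```python
import cv2
for f,(x,y,w,h) in {'top0':(240,200,190,145),'side0':(240,195,120,140)}.items():
    im=cv2.imread(f'pics/{f}.png')[y:y+h,x:x+w]; cv2.imwrite(f'pics/{f}c.png',cv2.resize(im,None,fx=4,fy=4,interpolation=cv2.INTER_CUBIC))
```

```text
(no output)
```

View pics/top0c.png

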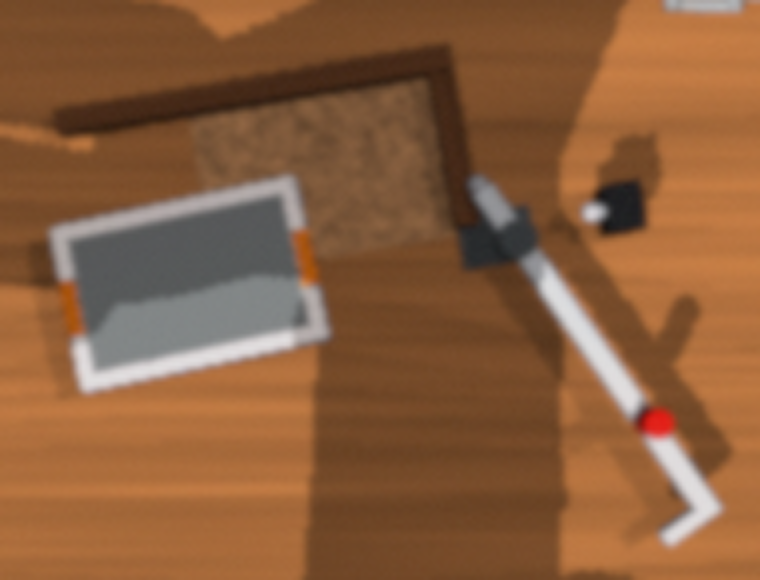

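View pics/side0c.png

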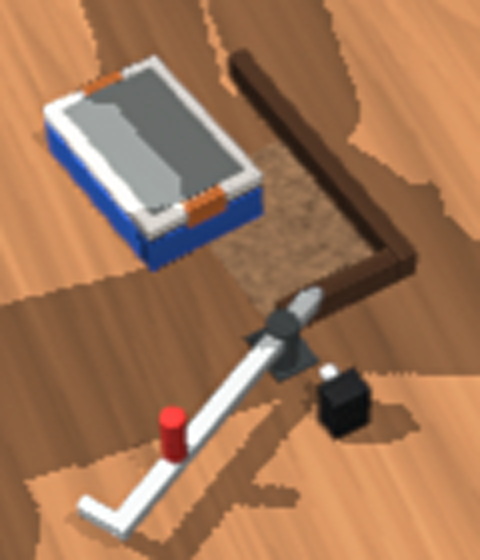

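Top crop: rail outer corner at (449,45), lid corners at (50,228), (294,177), (329,337) and (85,391), knob top at (656,421), pivot cap at (517,237). Side crop: the same points at (413,253); (155,57), (262,180), (152,235) and (45,105); (173,414); (283,322).

Run:
```python
from h import *
T=lambda u,v:('top0',((u+.5)/4-.5+240,(v+.5)/4-.5+200))
S=lambda u,v:('side0',((u+.5)/4-.5+240,(v+.5)/4-.5+195))
P={'railcorner':((449,45),(413,253)),'railend':((57,113),(245,50)),'FL':((50,228),(155,57)),'FR':((294,177),(262,180)),'NR':((329,337),(152,235)),'NL':((85,391),(45,105)),'knob':((656,421),(173,414)),'pivot':((517,237),(283,322)),'toe':((718,508),(122,534)),'toetip':((668,545),(83,502)),'hous':((640,182),(362,372))}
np.set_printoptions(precision=1,suppress=True)
R={}
for k,(a,b) in P.items():
    R[k]=tri([T(*a),S(*b)]); print(k,R[k])
ze={'railcorner':26,'railend':26,'FL':48,'FR':48,'NR':48,'NL':48,'knob':86}
print('known z',{k:(onz(*T(*P[k][0]),z)[:2].round(1),onz(*S(*P[k][1]),z)[:2].round(1)) for k,z in ze.items()})
# inner edges of rails from top view at z=26
far=[onz(*T(*p),26)[:2] for p in ((75,134),(428,77))]; sid=[onz(*T(*p),26)[:2] for p in ((430,78),(456,224))]
print(far,sid)
for a,b in (far,sid): d=b-a; print(np.degrees(np.arctan2(d[1],d[0])),np.linalg.norm(d))
```

```text
railcorner [678.9 -56.1  23. ]
railend [640.6 183.   23.3]
FL [568.1 183.5  43.2]
FR [598.1  38.1  39. ]
NR [503.7  17.4  41.4]
NL [472.1 160.6  50.5]
knob [ 454.2 -167.1   83.7]
pivot [561.  -94.1  43.5]
toe [ 401.1 -210.2   34.4]
toetip [ 382.6 -180.1   40.2]
hous [ 590.9 -165.    57.9]
known z {'railcorner': (array([680.1, -56.3]), array([676.1, -58.1])), 'railend': (array([639.9, 182.7]), array([640.1, 180.4])), 'FL': (array([568.3, 182.6]), array([566.1, 179.1])), 'FR': (array([597.8,  37.7]), array([594.7,  30.7])), 'NR': (array([503.1,  17.4]), array([502.5,  11.8])), 'NL': (array([472.3, 160.9]), array([472.4, 163. ])), 'knob': (array([ 454.9, -166.9]), array([ 453. , -168.6]))}
[array([626.9, 171.6]), array([660.5, -43.3])] [array([659.8, -44.6]), array([570.8, -59.3])]
-81.13160186865456 217.5380872134968
-170.624783341157 90.28421399497029
```

Heights come out at 23 mm for the rails, about 44 mm for the lid and 84 mm for the knob, close to the stated 26, 48 and 86. That puts the dock at (660.3, -43.7) with 9.2° yaw, the box centre at dock (-100, 161) with about +2.6° relative yaw, and the keeper near 2.03 rad. I'll first nudge the box toward the far rail without touching it, so that it lines up with the side rail, and then lean it on the side rail.

```bash
cat >> h.py <<'E'
from scipy.spatial.transform import Rotation as Ro
O=np.array([660.3,-43.7]); YAW=np.radians(9.2); c,s=np.cos(YAW),np.sin(YAW); D=np.array([[c,-s],[s,c]])
def w(x,y,z): return np.append(O+D@[x,y],z)
def rot(a): # tool down, tool y at world angle a (rad)
    y=np.array([np.cos(a),np.sin(a),0]); z=np.array([0,0,-1.]); return Ro.from_matrix(np.column_stack([np.cross(y,z),y,z])).as_rotvec()
def fd(): f=np.array(current_force()); return np.append(D.T@f[:2],f[2])
def td(): p=np.array(current_eef_pos()); return np.append(D.T@(p[:2]-O),p[2])
def lean(axis,sgn,target=20,maxstep=25):
    for i in range(maxstep):
        f=-sgn*fd()[axis]
        if f>=target-1.5: break
        p=td(); p[axis]+=sgn*(0.6 if f<8 else 0.25); move_linear(w(*p),v=10)
    print('lean',i,fd().round(1),td().round(1))
    wait(1.0); print('held',fd().round(1),current_clock())
E
python3 - <<'E'
from h import *
np.set_printoptions(precision=1,suppress=True)
r=rot(YAW+np.pi/2)
move_ptp(w(-190,161,120),r); move_linear(w(-190,161,12),v=120)
print(current_clock(),fd(),td())
print(move_linear(w(-122,161,12),v=25,until_force=10),fd(),td())
p=td(); move_linear(w(p[0]-15,161,12),v=80); move_linear(w(p[0]-15,161,110),v=150)
grip(50)
snap('top','top1'); snap('side','side1'); print(current_clock())
im=np.hstack([cv2.resize(cv2.imread('pics/top1.png')[200:320,240:380],None,fx=2.8,fy=2.8,interpolation=2),cv2.resize(cv2.imread('pics/side1.png')[195:315,240:380],None,fx=2.8,fy=2.8,interpolation=2)])
cv2.imwrite('pics/s1c.png',im)
E
```

```text
3.2 [ 0.  -0.6  0.3] [-189.5  161.    12.4]
False [-2.5 -0.3 -2.1] [-122.1  161.    12. ]
8.0583
```

View pics/s1c.png

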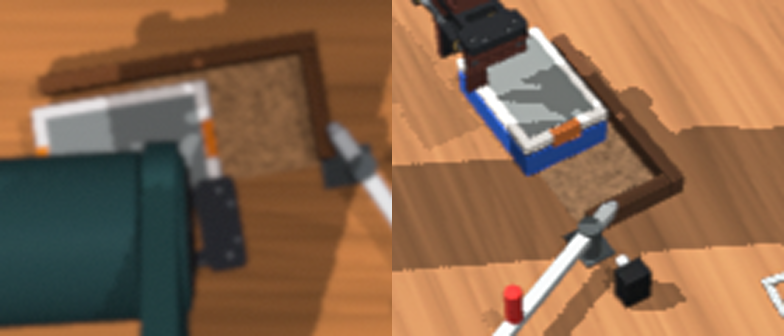

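The box now lies parallel to the far rail about 12 mm from it, with its far right lid corner at (207,82) in the crop. Next is the lean on the side rail.

Run:
```python
from h import *
np.set_printoptions(precision=1,suppress=True)
move_ptp(w(-60,275,110),rot(YAW)); move_linear(w(-60,275,12),v=120)
print(current_clock(),fd(),td())
print(move_linear(w(-60,172,12),v=35,until_force=12),fd(),td())
print(move_linear(w(-60,150,12),v=12,until_force=9),fd(),td())
lean(1,-1)
```

```text
10.5917 [ 0.2 -0.1 -0.4] [-59.4 275.   12.6]
False [-0.1  1.9 -0.4] [-60. 172.  12.]
True [0.8 0.6 1. ] [-60.4 158.8  11.8]
lean 24 [0.3 5.4 0.3] [-60.5 158.8  11.7]
held [0.4 5.3 1.5] 22.1333
```

The step commands started from the actual, compliant position, so the force never built up. I'll accumulate the commanded target instead.

```bash
cat >> h.py <<'E'
def lean(axis,sgn,target=20,hold=1.0):
    p=td(); x0=p[axis]; n=0
    while True:
        f=-sgn*fd()[axis]
        if f>=target-1.5 or n>40 or abs(td()[axis]-x0)>6: break
        p[axis]+=sgn*float(np.clip((target-f)*0.05,0.15,0.7)); move_linear(w(*p),v=12); n+=1
    print('lean',n,fd().round(1),td().round(1),'cmd',p.round(1))
    wait(hold); print('held',fd().round(1),current_clock())
E
python3 - <<'E'
from h import *
np.set_printoptions(precision=1,suppress=True)
lean(1,-1)
E
```

```text
lean 8 [ 1.8 18.6  2.1] [-60.5 158.7  11.8] cmd [-60.5 155.3  11.7]
held [ 1.2 17.5  1.2] 25.1333
```

Run:
```python
from h import *
np.set_printoptions(precision=1,suppress=True)
move_linear(w(-60.5,154.6,11.7),v=12); wait(0.8); print(fd(),td(),current_clock())
move_linear(w(-60.5,175,12),v=60); move_linear(w(-60.5,175,100),v=150)
grip(88)
move_ptp(w(-150,75,100),rot(YAW+np.pi/2)); move_linear(w(-150,75,12),v=120)
print(current_clock(),fd(),td())
print(move_linear(w(-117,75,12),v=30,until_force=12),fd(),td())
print(move_linear(w(-102,75,12),v=12,until_force=9),fd(),td())
lean(0,1)
```

```text
[ 1.6 19.6  2.1] [-60.6 158.7  11.8] 26.1833
30.6083 [0.1 0.6 0.6] [-149.6   74.9   12.3]
False [-2.7  1.  -1.6] [-117.1   75.1   11.8]
True [-0.2  0.7 -1.1] [-108.2   75.1   11.7]
lean 19 [-18.6  -5.   14.3] [-108.1   75.5   11.2] cmd [-100.9   75.1   11.7]
held [-17.7  -5.3  14.7] 38.6167
```

Run:
```python
from h import *
np.set_printoptions(precision=1,suppress=True)
move_linear(w(-100.2,75.1,11.9),v=12); wait(0.6); print(fd(),td(),current_clock())
move_linear(w(-122,75,12),v=60); move_linear(w(-140,75,110),v=150)
move_ptp(w(-230,-160,130),rot(YAW+np.radians(116+0)))
snap('top','top2'); snap('side','side2'); print(current_clock())
im=np.hstack([cv2.resize(cv2.imread('pics/top2.png')[200:345,270:420],None,fx=2.6,fy=2.6,interpolation=2),cv2.resize(cv2.imread('pics/side2.png')[195:340,240:390],None,fx=2.6,fy=2.6,interpolation=2)])
cv2.imwrite('pics/s2c.png',im)
```

```text
[-18.5  -5.9  13.4] [-108.2   75.5   11.2] 39.4667
41.8917
```

View pics/s2c.png

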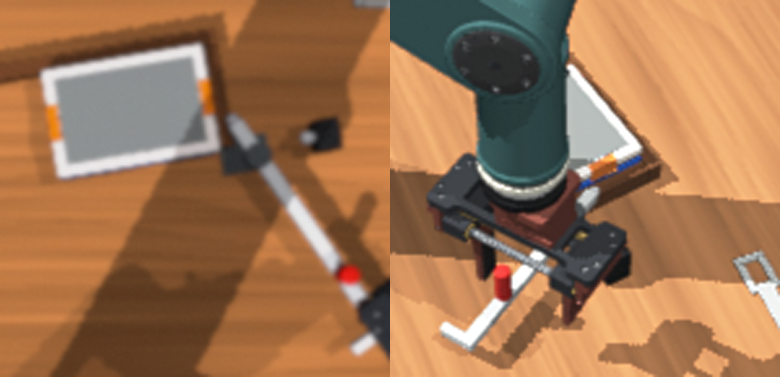

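The box is docked flush, and its lid runs parallel to both rails (right edge near x=215, far edge near y=45 in the crop). The knob at (348,275) is unmoved. Next I'll cage the knob loosely and swing the keeper.

```bash
cat >> h.py <<'E'
PX=-108.5; PY=-34.5
def kp(k,z=56,r=128.5,adv=0): # adv: mm ahead along closing direction
    return w(PX-r*np.sin(k)+adv*np.cos(k),PY+r*np.cos(k)+adv*np.sin(k),z), rot(YAW+k)
E
python3 - <<'E'
from h import *
np.set_printoptions(precision=1,suppress=True)
grip(60)
p,r=kp(2.02,130); move_ptp(p,r); p,r=kp(2.02); print(move_linear(p,r,v=120,until_force=8),td())
grip(26); print(fd(),current_width(),current_clock())
for k in np.arange(1.85,0.45,-0.2):
    p,r=kp(k,adv=3); hit=move_linear(p,r,v=90,until_force=25)
    if hit: print('hit',k,fd(),td()); break
print(fd(),td(),current_clock())
snap('top','top3'); snap('side','side3')
im=np.hstack([cv2.resize(cv2.imread('pics/top3.png')[200:345,270:420],None,fx=2.6,fy=2.6,interpolation=2),cv2.resize(cv2.imread('pics/side3.png')[195:340,240:390],None,fx=2.6,fy=2.6,interpolation=2)])
cv2.imwrite('pics/s3c.png',im)
E
```

```text
False [-223.9  -91.    56.2]
[ 0.   0.4 -0. ] 25.829690720704853 44.375
[-0.1  0.5 -0.7] [-184.3   69.2   55.9] 47.4
```

View pics/s3c.png

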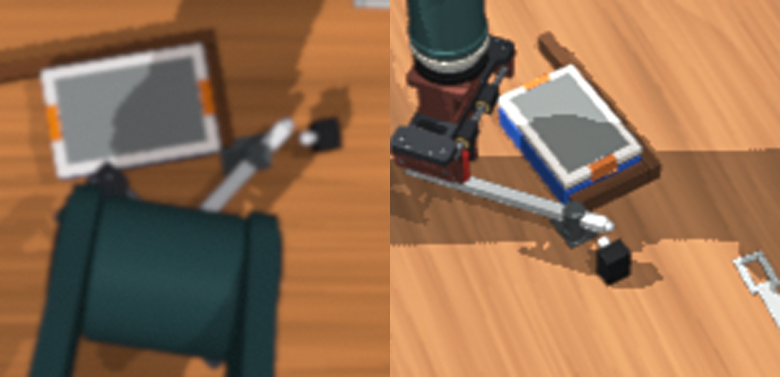

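The bar has followed to about 0.65 rad with the knob between the fingers, and its tail is nearing the detent at (320,135). I'll continue through the click.

Run:
```python
from h import *
np.set_printoptions(precision=1,suppress=True)
for k,a in ((.45,3),(.33,3),(.22,3),(.12,3),(.04,3),(0,3),(0,4),(0,5),(0,6),(0,7),(0,8)):
    p,r=kp(k,adv=a); hit=move_linear(p,r,v=40,until_force=15); f=fd(); print(k,a,hit,f,td())
    if f[0]<-14: break
print(current_clock())
```

```text
0.45 3 False [ 0.   0.  -0.4] [-162.    82.5   56. ]
0.33 3 False [-2.3 -0.7  0.8] [-148.1   88.1   55.9]
0.22 3 False [-1.1 -0.2  0.9] [-133.1   91.5   56.1]
0.12 3 False [-0.  -0.1  0.2] [-120.9   93.4   56. ]
0.04 3 False [ 0.7 -0.6 -0.6] [-110.4   93.9   56.1]
0 3 False [ 0.1 -0.  -0.2] [-105.8   94.    55.9]
0 4 False [-0.9  0.4 -0.6] [-104.7   94.    56. ]
0 5 False [-0.2  1.   0.4] [-103.4   94.    56. ]
0 6 False [-0.5  0.1 -0.6] [-102.4   94.    56. ]
0 7 False [-3.  -0.9  1.6] [-102.3   94.1   55.9]
0 8 False [-5.1 -1.4  3.4] [-102.2   94.1   55.8]
51.7333
```

Run:
```python
from h import *
np.set_printoptions(precision=1,suppress=True)
for a in (9.5,11):
    p,r=kp(0,adv=a); move_linear(p,r,v=20); print(fd(),td())
p,r=kp(0,adv=4.2); move_linear(p,r,v=40); print(fd(),td())
grip(50); p=td(); p[2]=150; move_linear(w(*p),v=150)
move_ptp(w(-200,-250,220),rot(YAW)); print(current_clock(),fd())
snap('top','top4'); snap('side','side4')
im=np.hstack([cv2.resize(cv2.imread('pics/top4.png')[205:305,270:370],None,fx=4,fy=4,interpolation=2),cv2.resize(cv2.imread('pics/side4.png')[205:305,260:360],None,fx=4,fy=4,interpolation=2)])
cv2.imwrite('pics/s4c.png',im)
```

```text
[-8.  -2.   5.9] [-102.2   94.2   55.6]
[-11.4  -2.    8.6] [-102.1   94.3   55.4]
[ 0.2 -0.7 -0.9] [-103.4   93.9   56.2]
55.275 [ 0.6 -0.2 -0.3]
```

View pics/s4c.png

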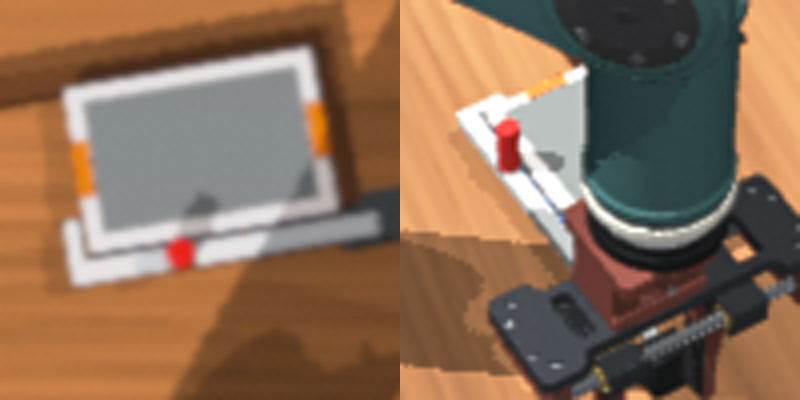

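The keeper lies parallel along the box's near face, with the knob at (181,253) and the toe round the free corner at (72,225–285). It stopped rigidly at 11 N, so I'm handing in.

```bash
python3 -c "
from station import *
print(finish_job(),current_clock())"
```

```text
the job is handed in; nothing more can be done
the job is handed in; nothing more can be done
```

I leaned the box on the side rail and then the far rail at about 19–20 N each, swung the keeper past its detent to a firm stop at about 11 N, and handed the job in at about 55 s. The last camera view shows the box square in the corner and the bar shut round it; I didn't measure the final gaps or recheck the mortar, cloche and opener, which were well clear of the arm's path.

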